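# Set the length dial of a bench tape cutter

### The job

Set the tape length on the bench tape cutter: with closed fingertips push the dial's upright peg gently sideways, without gripping it, until the index line on the dial lines up with the one long line of the scale ring around it. Only then press the round key at the cutter's front corner fully down, let it come up again and move clear, leaving the dial on the long line and the things lying around where they are.

Things in the scene. Friction and masses are not known exactly. Their poses are not given: they have to be found in the camera images.
- dial_index (a point): Outer end of the black index line on the dial, 56 mm from the dial's axis, on its top face. The dial is a flat aluminium disc, 114 mm across, lying level on top of the cutter, its top face 66 mm above the bench; it turns either way, well over a full turn, about the vertical axis through scale (about 1 N sideways at the peg turns it; it has friction and stays where it is left). The index line is 5 mm wide and runs radially outwards under the peg.
- dial_peg (a point): Centre of the top of the finger peg: a dark steel upright pin, 14 mm diameter, 30 mm tall above the dial's face (top 96 mm above the bench), with a sleeve that spins freely, standing on the index line 42 mm from the dial's axis. Pushed sideways it turns the dial. A low hub cap (22 mm diameter, 4 mm high) sits on the dial's axis. Contact of fingers and dial must stay below 25 N, so do not grip the peg or bear down on the dial.
- dial (a joint): Angle of the dial in rad relative to the cutter, growing anticlockwise seen from above; at 0 the index line points along cutter's +x.
- scale: White flat scale ring round the dial, fixed: 122 mm inner and 184 mm outer diameter, top 59 mm above the bench. Origin on the dial's axis, 55 mm above the bench. 24 black radial lines, 15 degrees apart, all 9 mm long but for one, 27 mm long and 5 mm wide: the target. Its +x axis points from the dial's axis along this long line, which stands somewhere on the far half of the ring.
- scale_line (a point): Middle of the long scale line, 75.5 mm from the dial's axis, on the ring's face.
- cutter: The tape cutter, fixed to the bench: grey housing 260 mm (its x) by 200 mm (its y), 55 mm high; a base plate 8 mm high reaches 130 mm farther to its +y side and carries a brown tape roll (113 mm diameter, top 56 mm above the bench). Origin on the bench under the housing's centre; -x is its front. The dial's axis is at its (30, 0) mm, the key at its (-100, -70) mm.
- set_key_top (a point): Centre of the top of the round key: a grey push button, 28 mm diameter, top 77 mm above the bench, in a dark round collar (44 mm diameter, top 67 mm above the bench) on the top of the cutter, at the front right corner.
- set_key (a joint): How far the key is pressed, m: 0 up, 0.006 fully down (spring, 5 N when fully down); counts as pressed above 0.004.
- stapler: Bystander: loose red and black desk stapler, 149x68x44 mm, right of the cutter. Origin under its centre.
- small_carton: Bystander: loose small brown carton, 110x77x40 mm, farther right. Origin under its centre.
- label_roll: Bystander: loose white roll, 99 mm diameter, 60 mm high, right and far of the cutter. Origin under its centre.
- phone: Bystander: loose flat phone, 146x95x8 mm, behind the cutter. Origin under its centre.
- marker: Bystander: loose black marker pen, about 140 mm long, 18 mm thick, on the bench left in front of the cutter. Origin under its centre.

How it is judged:
By the outcome, as a careful person would: the job done as asked, in the order asked, and still so for the second after the job is handed in, with the robot touching nothing.
It also fails if it takes over 51 s, if anything falls off the work surface, if the arm or the gripper's body presses on something with over 40 N, if the wrist force passes 120 N, or if a joint passes its speed limit or range.

### The arm

A 7-joint arm with a two-finger parallel gripper is mounted at the origin on a cart in front of the work surface, level with it; the furniture and walls round the work are solid. World frame = base frame: x ahead of the robot, y to its left, z up, the work surface at z = 0. Lengths are in m, angles in rad, forces in N, time in s.
With the tool pointing down it reaches from about 0.4 to 0.85 m from the base axis. Payload 4.5 kg.
Tool frame: the origin (TCP) lies on the centre line of the jaws, within the pads' length; the fingertips stand 11 mm ahead of it and the grasp point (between the pads) lies 8 mm behind it; z points along the fingers, x is the direction in which the jaws open and shut, and the axes are right-handed (so a half turn about z gives the same grasp; the last joint's range is limited). The gripper opens to 88 mm and grips with 3 to 60 N. Pads are 18 mm wide; open, the fingers measure 123 mm over their backs; the gripper's body (75 mm by 187 mm) begins 45 mm behind the grasp point.
Start: joints at [1.275, 0.689, -0.195, 1.565, 0.157, 0.902, -0.215], TCP at [0.202, -0.591, 0.25] pointing down, gripper open.
Joint ranges: [-3.01, 3.01], [-0.46, 2.08], [-1.47, 1.51], [0.13, 2.56], [-1, 4.14], [0.04, 2.09], [-2.66, 2.66]. Speed limits (rad/s): [2.57, 2.57, 3.14, 3.14, 3.14, 3.14, 3.14].

### API

Orientations are given as a unit quaternion [x, y, z, w].
In Python, from plant import r, vision, order, nets gives the robot as it stands.
- The arm moves only by the tool send_rows, never from a script. Its argument "series" is a list of rows, each an object with "delta_pos": the shift along the tool's x, y, z in cm, a list of three; "turn": the turn about the tool's z in degrees; "jaw": the closure, from 0 (fully open) to 1 (shut). In form: [{"delta_pos": [x, y, z], "turn": turn, "jaw": jaw}, ...]. A call has 1 to 8 rows; each row is the pose to reach, as a shift and turn from the pose commanded when the call began, along the tool's axes at that moment; what a row does not reach only later rows make up. A row lasts 1/12 s, in which the tool goes at most 41.7 mm and 7.16 degrees, less where a joint would pass 70% of its speed; a pose out of reach is approached as far as the arm can. A call with a gripper value outside its range is refused whole. The fingers move at their own pace and stop on an object; "force" is the grip in N (left out, the last holds). Time passes only in rows, so rows that repeat a pose let the fingers close. It gives the time, the measured TCP pose, the force and the opening at its end, in the units of the state.
- r.get_state(): the state, without advancing time (a new reading comes with each control period).
- vision.snapshot(name): name is "side" or "top" or "wrist"; returns the picture (420x560x3 uint8, blue, green, red); there is no depth.
- vision.camera_params(name): a dict with "intrinsics" (3x3 intrinsics, pixels), "D" ([k1, k2, p1, p2, k3] as OpenCV has them; the pictures are not rectified), "extrinsics" (4x4, takes a point from world to camera coordinates). Camera axes: x right, y down, z forward; pixel columns grow to the right and rows downward; lengths in m; the calibration is good to about 2 mm. A picture is of the moment at which its call begins: read the wrist's pose just before it. camera_params takes no time and is no camera call; for the wrist camera it gives the pose at the moment of the call.
- order.finish_job(): hands the job in, once; it reports no verdict.
Trained networks look in the newest picture that a camera, given by its name, has taken for a name from the list of things; names that differ only in an ending like _2 or _b are one class to them, and where a whole thing is asked for, a point or a joint stands for the part that bears it (a point fixed in the world has none). Each returns a list of dicts, best first, with "score" (0 to 1); they miss things now and then, are a little off and sometimes report something else, mostly with a low value. They report only what shows in the picture. A call takes as long as a camera call.
- nets.boxes_of(camera, label): "location" ([row, column] as shares, 0 to 1, of the picture: columns of its width, rows of its height, amid what is visible of it).
- nets.trace(camera, label): "region" (420x560 bool, what is visible of it) and "location" ([row, column] as shares, 0 to 1, of the picture: columns of its width, rows of its height, amid what is visible of it).
The state is a dict: "clock": time; "q": joint angles; "qd": joint speeds; "joint_torque": joint torques, N m; "tool_pos": TCP position; "eef_rot": TCP orientation; "contact_force": force on the tool from outside, world axes, zero at the start; "moment": the same for the moment, N m; "opening": opening from 0.0 (shut) to 1.0 (fully open).
Only numpy, scipy, OpenCV 4.12 (cv2) and the standard library are available. Lean on these libraries where they do the work, as an engineer would, in place of code of your own. Each camera call takes 0.05 s, during which the arm holds its last target.

## Working session

There is one attempt and no reset: what is moved stays moved. The work goes in short steps, Python scripts to look and compute and a tool call to move; the robot and the scene stay as the last step left them, time stands still between calls to the robot, and variables do not carry over. Pictures are saved under pics/ and viewed, and the job is handed in when it is done.

Besides the shell and the picture viewer there is one more tool, called as name([rows], argument=value, ...), one row to a line, values as JSON. send_rows: Moves the arm, as the interface text tells. Its arguments: {"type":"object","properties":{"series":{"type":"array"},"force":{"type":"number"}},"required":["series"]}

```bash
mkdir -p pics
python3 - <<'E'
from plant import r, vision, order, nets
import cv2, numpy as np
s=r.get_state(); print({k:np.round(v,3) for k,v in s.items()})
for c in ["top","side"]:
    cv2.imwrite(f"pics/{c}0.png",vision.snapshot(c))
    p=vision.camera_params(c); print(c,p)
    for l in ["dial_index","dial_peg","scale","scale_line","set_key_top","cutter"]:
        print(l,[(np.round(np.array(d["location"])*[420,560],1),round(d["score"],2)) for d in nets.boxes_of(c,l)][:3])
E
```

```text
{'clock': np.float64(0.0), 'q': array([ 1.275,  0.69 , -0.195,  1.566,  0.157,  0.902, -0.215]), 'qd': array([-0.001, -0.001, -0.001, -0.   , -0.001, -0.001, -0.   ]), 'joint_torque': array([-0.0000e+00, -5.2756e+01, -1.2670e+00, -1.5343e+01, -5.3000e-02,
        7.0000e-03,  0.0000e+00]), 'tool_pos': array([ 0.202, -0.591,  0.249]), 'eef_rot': array([ 0.814, -0.581, -0.001, -0.   ]), 'contact_force': array([1.021, 0.209, 0.485]), 'moment': array([ 0.031, -0.014, -0.022]), 'opening': np.float64(0.999)}
top {'intrinsics': array([[459.03019986,   0.        , 282.20110945],
       [  0.        , 459.03019986, 202.24251073],
       [  0.        ,   0.        ,   1.        ]]), 'D': array([-0.01409887,  0.        ,  0.        ,  0.        ,  0.        ]), 'extrinsics': array([[-0.02043177, -0.99978925,  0.00200027, -0.04535149],
       [-0.99723226,  0.02023638, -0.07154235,  0.56773252],
       [ 0.07148679, -0.00345647, -0.99743556,  1.39162391],
       [ 0.        ,  0.        ,  0.        ,  1.        ]])}
dial_index [(array([197.8, 266.9]), 0.64)]
dial_peg [(array([195.2, 266.3]), 0.
[... 287 characters left out ...]
9],
       [  0.        ,   0.        ,   1.        ]]), 'D': array([0.01126763, 0.        , 0.        , 0.        , 0.        ]), 'extrinsics': array([[-0.95885655, -0.28317901,  0.02009417,  0.53934657],
       [-0.13082028,  0.37792574, -0.91654688,  0.15424556],
       [ 0.25195273, -0.8814657 , -0.39942213,  1.0898039 ],
       [ 0.        ,  0.        ,  0.        ,  1.        ]])}
dial_index [(array([220.9, 267.8]), 0.72), (array([217.3, 222.9]), 0.39)]
dial_peg [(array([215.5, 265.5]), 0.57)]
scale [(array([225.9, 268.2]), 0.85)]
scale_line [(array([225.4, 264.9]), 0.87), (array([245.8, 262.9]), 0.65)]
set_key_top [(array([218.4, 315.2]), 0.52)]
cutter [(array([243.1, 263.6]), 0.89)]
```

Run:
```python
import cv2
a=cv2.imread("pics/top0.png"); cv2.imwrite("pics/t_crop.png",cv2.resize(a[120:270,170:360],None,fx=4,fy=4,interpolation=2))
a=cv2.imread("pics/side0.png"); cv2.imwrite("pics/s_crop.png",cv2.resize(a[160:310,170:370],None,fx=4,fy=4,interpolation=2))
```

```text
(no output)
```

View pics/top0.png

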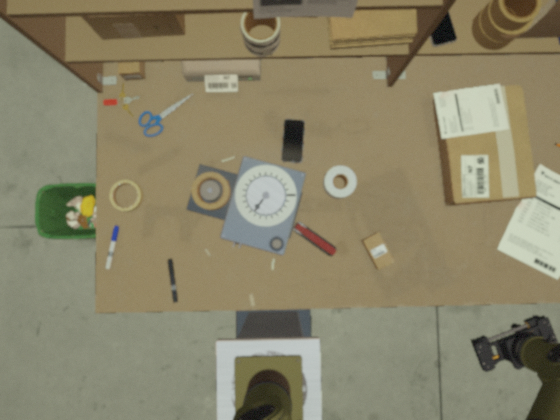

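View pics/t_crop.png

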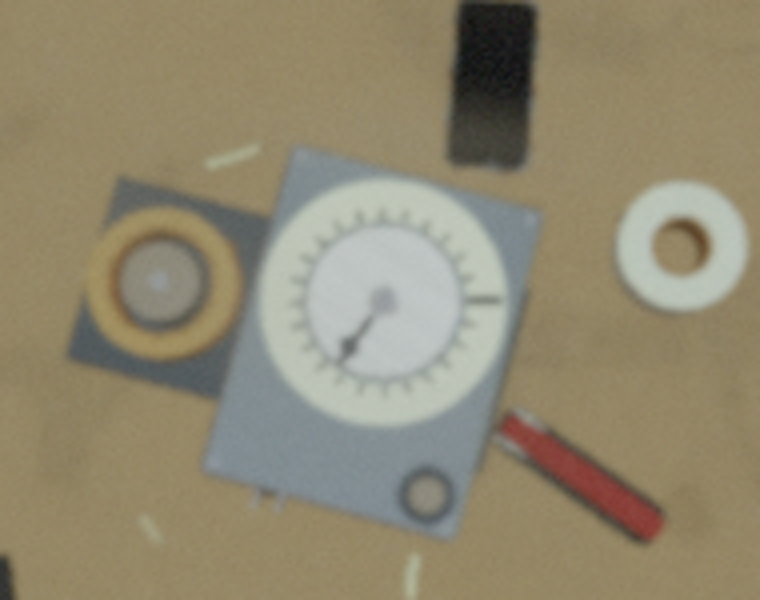

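View pics/s_crop.png

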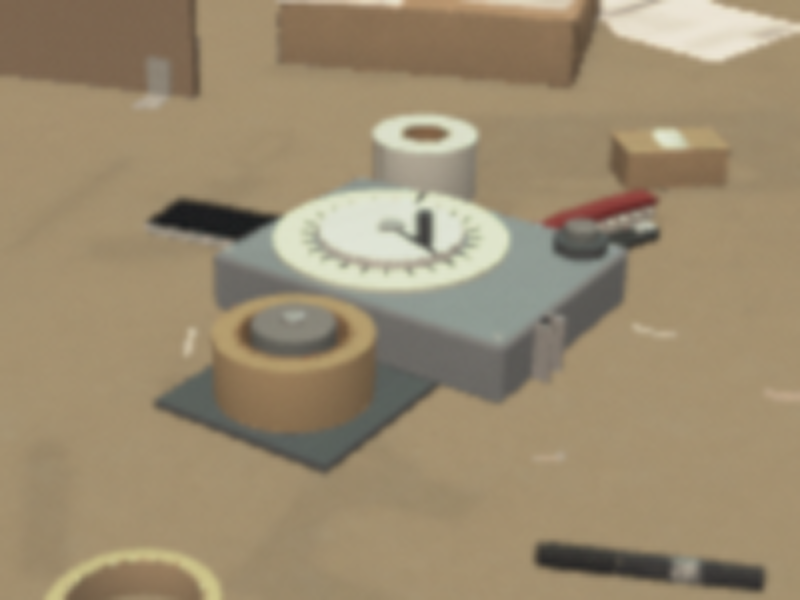

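View pics/side0.png

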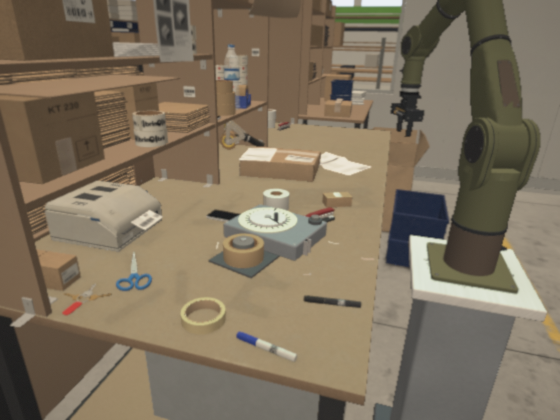

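```bash
cat > h.py <<'E'
import numpy as np, cv2
from scipy.spatial.transform import Rotation as R
def ray(p,uv):
    K=np.array(p["intrinsics"]);D=np.array(p["D"]);T=np.array(p["extrinsics"])
    n=cv2.undistortPoints(np.array(uv,float).reshape(-1,1,2),K,D).reshape(-1,2)
    d=np.c_[n,np.ones(len(n))]@T[:3,:3]; o=-T[:3,:3].T@T[:3,3]
    return o,d
def onz(p,uv,z):
    o,d=ray(p,uv); return o+d*((z-o[2])/d[:,2])[:,None]
def proj(p,X):
    T=np.array(p["extrinsics"]); return cv2.projectPoints(np.array(X,float).reshape(-1,3),cv2.Rodrigues(T[:3,:3])[0],T[:3,3],np.array(p["intrinsics"]),np.array(p["D"]))[0].reshape(-1,2)
E
python3 - <<'E'
from plant import r, vision, order, nets
from h import *
zs=dict(dial_index=.066,dial_peg=.096,scale=.059,scale_line=.059,set_key_top=.077,dial=.066,set_key=.077)
for c in ["top"]:
    p=vision.camera_params(c)
    for l in ["scale","scale_line","dial_peg","set_key_top","dial"]:
        for d in nets.trace(c,l)[:2]:
            m=d["region"]; v,u=np.nonzero(m); w=onz(p,np.c_[u,v],zs[l])
            lo,hi=w.min(0),w.max(0)
            print(l,round(d["score"],2),len(u),"px",u.min(),u.max(),v.min(),v.max(),"mid",np.round((lo+hi)/2,4),"mean",np.round(w.mean(0),4),"ext",np.round(hi-lo,3))
print(vision.camera_params("wrist"))
print(r.get_state()["clock"])
E
```

```text
scale 0.96 1653 px 234 296 165 226 mid [ 0.5856 -0.0059  0.059 ] mean [ 0.5881 -0.008   0.059 ] ext [0.183 0.186 0.   ]
scale_line 0.61 1835 px 234 297 164 226 mid [ 0.587  -0.0073  0.059 ] mean [ 0.5863 -0.0076  0.059 ] ext [0.187 0.189 0.   ]
scale_line 0.26 804 px 323 357 166 198 mid [ 0.6215 -0.2314  0.059 ] mean [ 0.6213 -0.231   0.059 ] ext [0.097 0.103 0.   ]
dial_peg 0.66 1176 px 247 284 176 214 mid [ 0.5835 -0.0084  0.096 ] mean [ 0.5825 -0.0088  0.096 ] ext [0.112 0.108 0.   ]
set_key_top 0.43 40 px 273 279 241 247 mid [ 0.4403 -0.036   0.077 ] mean [ 0.4408 -0.0362  0.077 ] ext [0.018 0.018 0.   ]
dial 0.61 1137 px 247 284 177 214 mid [ 0.5847 -0.0074  0.066 ] mean [ 0.5849 -0.0076  0.066 ] ext [0.111 0.111 0.   ]
dial 0.59 1639 px 235 296 166 226 mid [ 0.5836 -0.0075  0.066 ] mean [ 0.5828 -0.0084  0.066 ] ext [0.18  0.182 0.   ]
{'intrinsics': array([[321.31730524,   0.        , 278.97345925],
       [  0.        , 321.31730524, 210.73476017],
       [  0.        ,   0.        ,   1.        ]]), 'D': array([-0.07802773,  0.        ,  0.        ,  0.        ,  0.        ]), 'extrinsics': array([[ 3.23524856e-01, -9.46219672e-01, -1.94428238e-05,
        -6.24198575e-01],
       [-9.07594991e-01, -3.10324385e-01,  2.82789867e-01,
        -4.04926482e-02],
       [-2.67587368e-01, -9.14719047e-02, -9.59181886e-01,
         3.89851994e-01],
       [ 0.00000000e+00,  0.00000000e+00,  0.00000000e+00,
         1.00000000e+00]])}
0.95
```

send_rows([
  {"delta_pos": [-1, -1.2, 0], "turn": -2, "jaw": 1},
  {"delta_pos": [-3, -3.5, 0], "turn": -4, "jaw": 1},
  {"delta_pos": [-5.4, -6.2, 0], "turn": -6, "jaw": 1},
  {"delta_pos": [-7.8, -9, 0], "turn": -8, "jaw": 1},
  {"delta_pos": [-10.2, -11.8, 0], "turn": -10, "jaw": 1},
  {"delta_pos": [-12.6, -14.5, 0], "turn": -12, "jaw": 1},
  {"delta_pos": [-15, -17.3, 0], "turn": -14, "jaw": 1},
  {"delta_pos": [-17.4, -20, 0], "turn": -16, "jaw": 1},
], force=30)

```text
clock: 1.62
tool_pos: [0.3361, -0.3604, 0.25]
eef_rot: [0.887, -0.462, 0.0, 0.0]
contact_force: [1.3, -0.0, 0.5]
opening: 0.418
```

send_rows([
  {"delta_pos": [-1.5, -3.2, 0], "turn": -2, "jaw": 1},
  {"delta_pos": [-3.2, -6.8, 0], "turn": -4, "jaw": 1},
  {"delta_pos": [-4.8, -10.4, 0], "turn": -6, "jaw": 1},
  {"delta_pos": [-6.5, -14, 0], "turn": -8, "jaw": 1},
  {"delta_pos": [-8.2, -17.6, 0], "turn": -10, "jaw": 1},
  {"delta_pos": [-9.8, -21.2, 0], "turn": -12, "jaw": 1},
  {"delta_pos": [-11.5, -24.8, 0], "turn": -15, "jaw": 1},
  {"delta_pos": [-13, -28, 0], "turn": -18, "jaw": 1},
])

```text
clock: 2.28
tool_pos: [0.4918, -0.0925, 0.25]
eef_rot: [0.949, -0.316, 0.0, -0.0]
contact_force: [0.2, 0.2, -0.2]
opening: 0.006
```

```bash
cat > look.py <<'E'
import sys
from plant import r, vision, order, nets
from h import *
n=sys.argv[1]
p=vision.camera_params("wrist"); im=vision.snapshot("wrist"); cv2.imwrite(f"pics/{n}.png",im)
np.savez(f"pics/{n}.npz",**{k:np.array(p[k]) for k in p})
s=r.get_state(); x=R.from_quat(s["eef_rot"]).apply([1,0,0])
print("clock",s["clock"],"tcp",np.round(s["tool_pos"],4),"psi",round(np.degrees(np.arctan2(x[1],x[0])),2),"F",np.round(s["contact_force"],1),"q",np.round(s["q"],2))
E
python3 look.py w1; python3 -c "
from h import *
p=np.load('pics/w1.npz');print(-p['extrinsics'][:3,:3].T@p['extrinsics'][:3,3])"
```

```text
clock 2.3333 tcp [ 0.4962 -0.0844  0.2506] psi -36.17 F [3.9 4.4 0.8] q [ 0.29  0.54 -0.33  1.93  0.25  0.71 -0.81]
[ 0.53364548 -0.03418122  0.38573465]
```

View pics/w1.png

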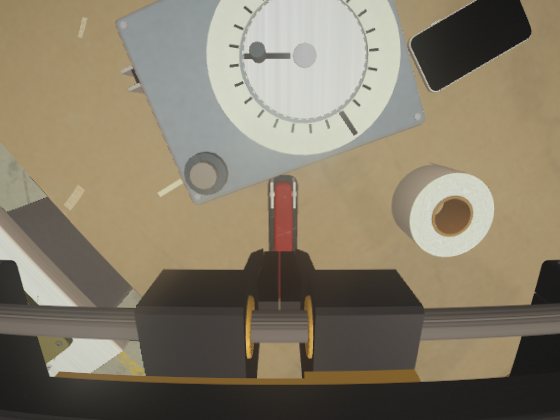

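```bash
cat > meas.py <<'E'
import sys
from h import *
# measure dial centre (ring fit), long line, index in a wrist picture
n=sys.argv[1]; c0=np.array([float(sys.argv[2]),float(sys.argv[3])]) if len(sys.argv)>3 else np.array([.586,-.0075])
p=np.load(f"pics/{n}.npz"); g=cv2.imread(f"pics/{n}.png",0).astype(np.float32)
def samp(pts):
    uv=proj(p,pts).astype(np.float32); v=cv2.remap(g,uv[:,0].reshape(-1,1),uv[:,1].reshape(-1,1),cv2.INTER_LINEAR,borderValue=-1).ravel(); return v
th=np.radians(np.arange(0,360,2.))
for it in range(4):   # outer ring edge radius (bright->dark) fit
    E=[];rr=np.arange(.080,.104,.0004)
    for t in th:
        v=samp(np.c_[c0[0]+rr*np.cos(t),c0[1]+rr*np.sin(t),np.full(len(rr),.059)])
        if (v<0).any(): continue
        d=np.diff(cv2.GaussianBlur(v.reshape(-1,1),(1,7),0).ravel()); i=d.argmin()
        if d[i]<-3: E.append((t,rr[i]))
    E=np.array(E); k=np.abs(E[:,1]-np.median(E[:,1]))<.006
    A=np.c_[np.cos(E[k,0]),np.sin(E[k,0]),np.ones(k.sum())]; s,*_=np.linalg.lstsq(A,E[k,1],rcond=None)
    c0=c0+s[:2]
print("centre",np.round(c0,4),"R",round(s[2],4),"n",k.sum(),"res",np.std(A@s-E[k,1]).round(5))
def prof(r0,r1,z,name,exp=None):
    tt=np.radians(np.arange(-180,180,.25)); S=[]
    for q in np.linspace(r0,r1,9): S.append(samp(np.c_[c0[0]+q*np.cos(tt),c0[1]+q*np.sin(tt),np.full(len(tt),z)]))
    S=np.array(S); m=S.mean(0); m[(S<0).any(0)]=np.nan
    base=np.nanmedian(m); w=np.nan_to_num(base-m); w[w<25]=0
    nb,lab=cv2.connectedComponents((w>0).astype(np.uint8).reshape(1,-1))
    o=[]
    for l in range(1,nb):
        ix=lab.ravel()==l; o.append((round(float(np.degrees((tt[ix]*w[ix]).sum()/w[ix].sum())),2),round(w[ix].sum(),0)))
    print(name,sorted(o,key=lambda a:-a[1])[:4],"valid",np.isfinite(m).mean().round(2))
prof(.076,.086,.059,"long line")
prof(.051,.055,.066,"index outer")
prof(.016,.033,.066,"index inner")
E
python3 look.py w2; python3 meas.py w2
python3 - <<'E'
from h import *
from plant import nets
p=np.load("pics/w2.npz")
g=cv2.imread("pics/w2.png")
print(proj(p,[[.586,-.0075,.059],[.4405,-.036,.077]]))
for l,z in [("set_key_top",.077),("dial_peg",.096)]:
    for d in nets.boxes_of("wrist",l)[:2]:
        uv=np.array(d["location"])[::-1]*[560,420]; print(l,d["score"],uv,onz(p,uv,z))
E
```

```text
clock 2.3833 tcp [ 0.4943 -0.088   0.2503] psi -36.42 F [-0.4 -0.3 -0. ] q [ 0.3   0.54 -0.32  1.93  0.25  0.71 -0.81]
centre [ 0.5857 -0.0035] R 0.0921 n 125 res 0.00018
long line [(-90.38, np.float32(1466.0))] valid 0.76
index outer [(143.41, np.float32(2585.0))] valid 1.0
index inner [(143.29, np.float32(4283.0))] valid 1.0
[[308.65390486  72.61816779]
 [205.88042858 187.72473754]]
set_key_top 0.49 [308.112  66.486] [[ 0.58592831 -0.00392997  0.077     ]]
dial_peg 0.61 [304.976  66.78 ] [[ 0.58060552 -0.0039447   0.096     ]]
```

send_rows([
  {"delta_pos": [-0.5, -3.5, 1], "turn": 0, "jaw": 1},
  {"delta_pos": [-0.9, -7, 3], "turn": 0, "jaw": 1},
  {"delta_pos": [-1.3, -10.5, 5], "turn": 0, "jaw": 1},
  {"delta_pos": [-1.7, -13.5, 7.5], "turn": 0, "jaw": 1},
  {"delta_pos": [-1.9, -15.2, 9.3], "turn": 0, "jaw": 1},
  {"delta_pos": [-1.9, -15.7, 10], "turn": 0, "jaw": 1},
  {"delta_pos": [-1.9, -15.7, 10], "turn": 0, "jaw": 1},
  {"delta_pos": [-1.9, -15.7, 10], "turn": 0, "jaw": 1},
])

```text
clock: 3.15
tool_pos: [0.5695, 0.0387, 0.1499]
eef_rot: [0.948, -0.32, -0.0, 0.001]
contact_force: [-0.6, -1.0, -0.3]
opening: 0.006
```

```bash
python3 look.py w3; python3 -c "
from plant import vision; import cv2
a=vision.snapshot('top'); cv2.imwrite('pics/t3.png',cv2.resize(a[120:270,170:360],None,fx=4,fy=4,interpolation=2))
a=vision.snapshot('side'); cv2.imwrite('pics/s3.png',cv2.resize(a[130:280,170:370],None,fx=4,fy=4,interpolation=2))"
```

```text
clock 3.2 tcp [0.5699 0.0384 0.1505] psi -37.31 F [ 1.  -0.8  0.1] q [-0.01  0.76 -0.23  1.82  0.29  0.6  -1.08]
```

View pics/w3.png

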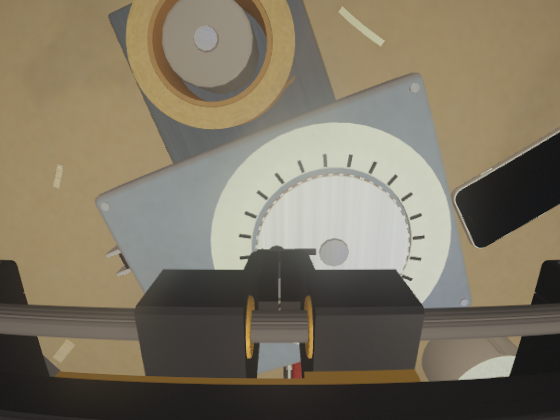

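View pics/s3.png

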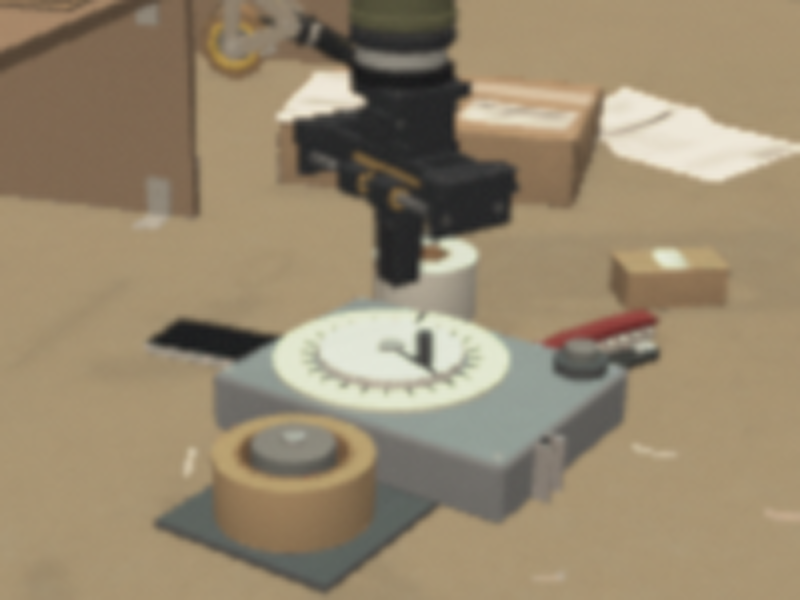

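```bash
python3 meas.py w3
```

```text
centre [ 0.5859 -0.0039] R 0.0921 n 116 res 0.00131
long line [(-121.18, np.float32(56189.0)), (168.0, np.float32(13644.0))] valid 1.0
index outer [(-117.41, np.float32(71198.0)), (160.97, np.float32(22108.0))] valid 1.0
index inner [(-127.05, np.float32(50940.0)), (158.51, np.float32(18519.0))] valid 1.0
```

send_rows([
  {"delta_pos": [0, 0, 1.5], "turn": 0, "jaw": 1},
  {"delta_pos": [-0.1, 0, 3.5], "turn": 0, "jaw": 1},
  {"delta_pos": [-0.2, 0, 5], "turn": 0, "jaw": 1},
  {"delta_pos": [-0.3, 0, 6], "turn": 0, "jaw": 1},
  {"delta_pos": [-0.3, 0, 6.5], "turn": 0, "jaw": 1},
  {"delta_pos": [-0.3, 0, 6.5], "turn": 0, "jaw": 1},
  {"delta_pos": [-0.3, 0, 6.5], "turn": 0, "jaw": 1},
])

```text
clock: 3.88
tool_pos: [0.5682, 0.043, 0.0853]
eef_rot: [0.948, -0.318, 0.0, -0.0]
contact_force: [-1.0, -1.1, -0.4]
opening: 0.008
```

```bash
cat > plan.py <<'E'
import sys
from plant import r
from h import *
C=np.array([.5858,-.0040]); off=float(sys.argv[1]); al=[float(a) for a in sys.argv[2:]]
s=r.get_state(); X=R.from_quat(s["eef_rot"]).apply([1,0,0]); psi=np.degrees(np.arctan2(X[1],X[0])); t=np.array(s["tool_pos"])
print("clock",s["clock"],"tcp",np.round(t,4),"psi",psi.round(2),"F",np.round(s["contact_force"],1))
def ax(a): a=np.radians(a); return np.array([np.cos(a),np.sin(a)]),np.array([np.sin(a),-np.cos(a)])
x,y=ax(psi)
d=C-t[:2]; print("peg-angle equiv",psi+180,"C in tool x,y mm",np.round([d@x*1e3,d@y*1e3],1))
for a in al:   # tool psi = a-180
    xx,yy=ax(a-180); P=C-.042*xx-off*yy; e=P-t[:2]
    print(a,"delta cm",np.round([e@x*100,e@y*100,(.085-t[2])*-100],2),"turn",round(-(a-180-psi),1))
E
python3 plan.py .016 143 146 149 152 155 159 163 167 171; python3 -c "
from plant import vision; import cv2
a=vision.snapshot('side'); cv2.imwrite('pics/s4.png',cv2.resize(a[130:280,170:370],None,fx=4,fy=4,interpolation=2))"
```

```text
clock 3.8833 tcp [0.5682 0.043  0.0853] psi -37.14 F [-1.  -1.1 -0.4]
peg-angle equiv 142.86403193790736 C in tool x,y mm [42.5 26.8]
143.0 delta cm [0.04 1.09 0.03] turn -0.1
146.0 delta cm [-0.04  1.32  0.03] turn -3.1
149.0 delta cm [-0.1   1.54  0.03] turn -6.1
152.0 delta cm [-0.16  1.77  0.03] turn -9.1
155.0 delta cm [-0.2   2.    0.03] turn -12.1
159.0 delta cm [-0.23  2.31  0.03] turn -16.1
163.0 delta cm [-0.25  2.63  0.03] turn -20.1
167.0 delta cm [-0.24  2.94  0.03] turn -24.1
171.0 delta cm [-0.21  3.25  0.03] turn -28.1
```

View pics/s4.png

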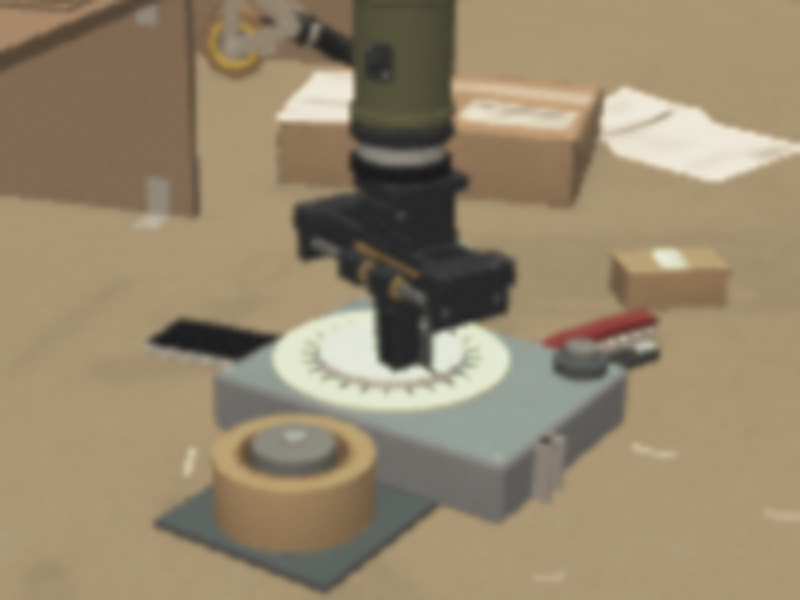

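send_rows([
  {"delta_pos": [0, 0.6, 0], "turn": 0, "jaw": 1},
  {"delta_pos": [0, 1.1, 0], "turn": 0, "jaw": 1},
  {"delta_pos": [0, 1.3, 0], "turn": -3, "jaw": 1},
  {"delta_pos": [-0.1, 1.5, 0], "turn": -6, "jaw": 1},
  {"delta_pos": [-0.2, 1.8, 0], "turn": -9, "jaw": 1},
  {"delta_pos": [-0.2, 2.0, 0], "turn": -12, "jaw": 1},
  {"delta_pos": [-0.2, 2.2, 0], "turn": -15, "jaw": 1},
])

```text
clock: 4.52
tool_pos: [0.5532, 0.027, 0.0854]
eef_rot: [0.982, -0.19, 0.001, -0.0]
contact_force: [1.4, 0.7, 1.7]
opening: 0.002
```

```bash
python3 plan.py .016 158 162 166 170 174 178 182 186; python3 -c "
from plant import vision; import cv2
a=vision.snapshot('side'); cv2.imwrite('pics/s5.png',cv2.resize(a[130:280,170:370],None,fx=4,fy=4,interpolation=2))"
```

```text
clock 4.5167 tcp [0.5532 0.027  0.0854] psi -21.95 F [1.4 0.7 1.7]
peg-angle equiv 158.04571609443673 C in tool x,y mm [41.9 16.6]
158.0 delta cm [-0.01  0.05  0.04] turn 0.0
162.0 delta cm [-0.11  0.35  0.04] turn -4.0
166.0 delta cm [-0.19  0.65  0.04] turn -8.0
170.0 delta cm [-0.25  0.96  0.04] turn -12.0
174.0 delta cm [-0.29  1.27  0.04] turn -16.0
178.0 delta cm [-0.31  1.59  0.04] turn -20.0
182.0 delta cm [-0.3   1.9   0.04] turn -24.0
186.0 delta cm [-0.27  2.21  0.04] turn -28.0
```

View pics/s5.png

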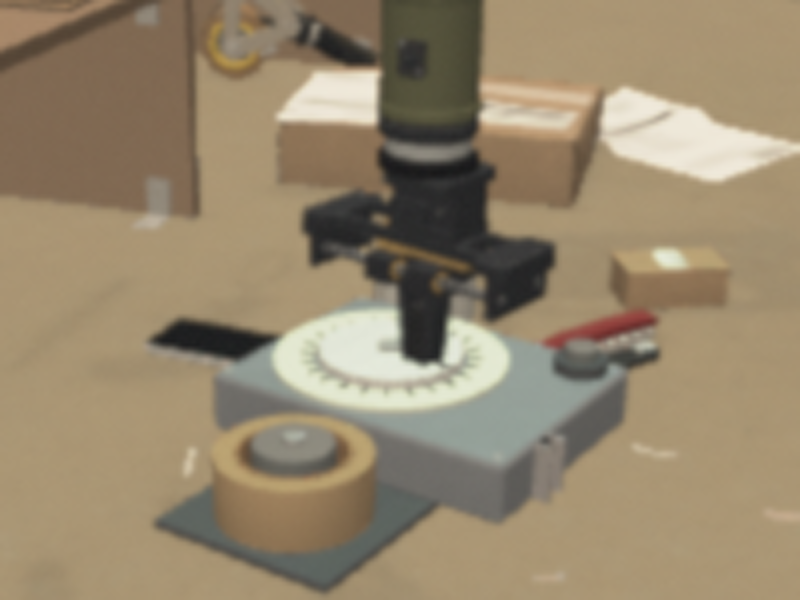

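Going well; continue round.

send_rows([
  {"delta_pos": [-0.1, 0.3, 0], "turn": -4, "jaw": 1},
  {"delta_pos": [-0.2, 0.65, 0], "turn": -8, "jaw": 1},
  {"delta_pos": [-0.25, 0.95, 0], "turn": -12, "jaw": 1},
  {"delta_pos": [-0.3, 1.25, 0], "turn": -16, "jaw": 1},
  {"delta_pos": [-0.3, 1.6, 0], "turn": -20, "jaw": 1},
  {"delta_pos": [-0.3, 1.9, 0], "turn": -24, "jaw": 1},
  {"delta_pos": [-0.25, 2.2, 0], "turn": -28, "jaw": 1},
])

```text
clock: 5.15
tool_pos: [0.5423, 0.0077, 0.0852]
eef_rot: [0.999, 0.053, 0.0, -0.0]
contact_force: [0.1, 1.8, 1.3]
opening: 0.007
```

```bash
python3 plan.py .016 186 190 194 198 202 206 210 214 218
```

```text
clock 5.15 tcp [0.5423 0.0077 0.0852] psi 6.04 F [0.1 1.8 1.3]
peg-angle equiv 186.04062113885317 C in tool x,y mm [42.1 16.2]
186.0 delta cm [0.01 0.02 0.02] turn 0.0
190.0 delta cm [-0.09  0.31  0.02] turn -4.0
194.0 delta cm [-0.17  0.62  0.02] turn -8.0
198.0 delta cm [-0.23  0.92  0.02] turn -12.0
202.0 delta cm [-0.27  1.24  0.02] turn -16.0
206.0 delta cm [-0.29  1.55  0.02] turn -20.0
210.0 delta cm [-0.28  1.86  0.02] turn -24.0
214.0 delta cm [-0.25  2.18  0.02] turn -28.0
218.0 delta cm [-0.2   2.49  0.02] turn -32.0
```

send_rows([
  {"delta_pos": [-0.1, 0.3, 0], "turn": -4, "jaw": 1},
  {"delta_pos": [-0.15, 0.6, 0], "turn": -8, "jaw": 1},
  {"delta_pos": [-0.25, 0.9, 0], "turn": -12, "jaw": 1},
  {"delta_pos": [-0.3, 1.25, 0], "turn": -16, "jaw": 1},
  {"delta_pos": [-0.3, 1.55, 0], "turn": -20, "jaw": 1},
  {"delta_pos": [-0.3, 1.85, 0], "turn": -24, "jaw": 1},
  {"delta_pos": [-0.25, 2.2, 0], "turn": -28, "jaw": 1},
  {"delta_pos": [-0.2, 2.5, 0], "turn": -32, "jaw": 1},
])

```text
clock: 5.82
tool_pos: [0.5424, -0.0178, 0.0851]
eef_rot: [0.945, 0.326, -0.0, 0.0]
contact_force: [-0.6, 1.5, 1.1]
opening: 0.008
```

```bash
python3 plan.py .016 218 222 226 230 234 238 242 246 250;python3 -c "
from plant import vision; import cv2
a=vision.snapshot('side'); cv2.imwrite('pics/s6.png',cv2.resize(a[130:280,170:370],None,fx=4,fy=4,interpolation=2))"; python3 look.py w6
```

```text
clock 5.8167 tcp [ 0.5424 -0.0178  0.0851] psi 38.03 F [-0.6  1.5  1.1]
peg-angle equiv 218.0305830015124 C in tool x,y mm [42.7 15.9]
218.0 delta cm [ 0.07 -0.02  0.01] turn 0.0
222.0 delta cm [-0.03  0.28  0.01] turn -4.0
226.0 delta cm [-0.11  0.58  0.01] turn -8.0
230.0 delta cm [-0.17  0.89  0.01] turn -12.0
234.0 delta cm [-0.21  1.2   0.01] turn -16.0
238.0 delta cm [-0.23  1.52  0.01] turn -20.0
242.0 delta cm [-0.22  1.83  0.01] turn -24.0
246.0 delta cm [-0.19  2.14  0.01] turn -28.0
250.0 delta cm [-0.14  2.45  0.01] turn -32.0
clock 5.9167 tcp [ 0.5425 -0.0186  0.0848] psi 37.78 F [ 0.1 -0.1  0.7] q [ 0.25  0.88 -0.51  1.93  0.81  0.55 -0.16]
```

View pics/s6.png

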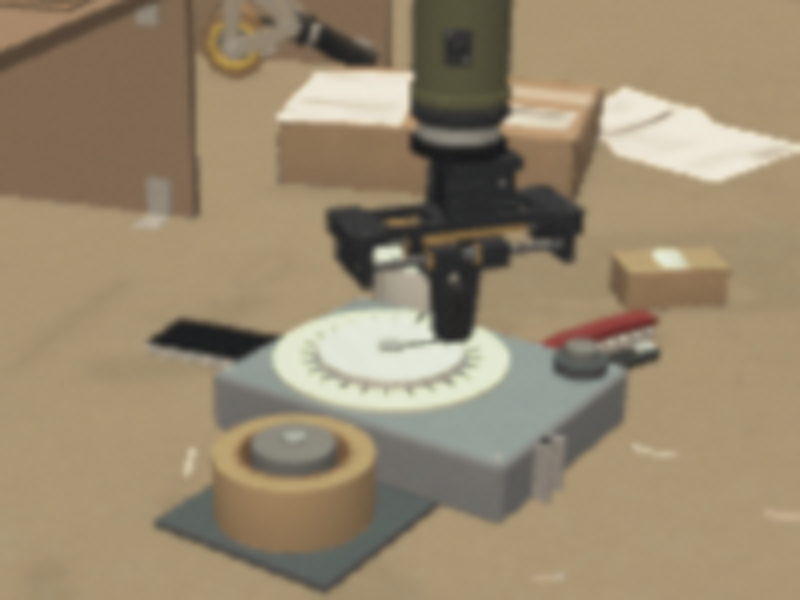

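View pics/w6.png

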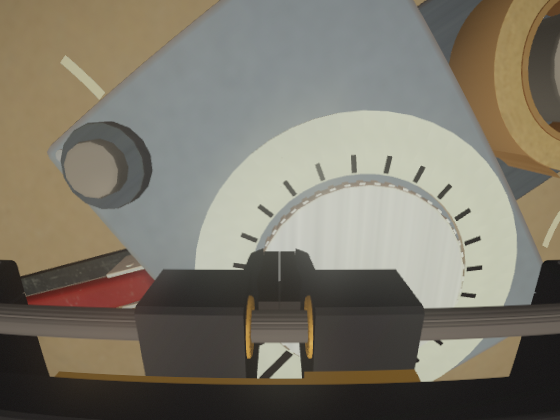

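send_rows([
  {"delta_pos": [0, 0.3, 0], "turn": -4, "jaw": 1},
  {"delta_pos": [-0.1, 0.6, 0], "turn": -8, "jaw": 1},
  {"delta_pos": [-0.15, 0.9, 0], "turn": -12, "jaw": 1},
  {"delta_pos": [-0.2, 1.2, 0], "turn": -16, "jaw": 1},
  {"delta_pos": [-0.2, 1.5, 0], "turn": -20, "jaw": 1},
  {"delta_pos": [-0.2, 1.8, 0], "turn": -24, "jaw": 1},
  {"delta_pos": [-0.2, 2.1, 0], "turn": -28, "jaw": 1},
])

```text
clock: 6.5
tool_pos: [0.5535, -0.0354, 0.0848]
eef_rot: [0.839, 0.544, -0.001, -0.0]
contact_force: [-1.7, 1.2, 0.7]
opening: 0.006
```

```bash
python3 plan.py .016 248 250 252 254 256 258 260 262
```

```text
clock 6.5 tcp [ 0.5535 -0.0354  0.0848] psi 65.94 F [-1.7  1.2  0.7]
peg-angle equiv 245.93540305270778 C in tool x,y mm [41.9 16.7]
248.0 delta cm [-0.07  0.22 -0.02] turn -2.1
250.0 delta cm [-0.12  0.37 -0.02] turn -4.1
252.0 delta cm [-0.16  0.52 -0.02] turn -6.1
254.0 delta cm [-0.2   0.67 -0.02] turn -8.1
256.0 delta cm [-0.23  0.82 -0.02] turn -10.1
258.0 delta cm [-0.25  0.98 -0.02] turn -12.1
260.0 delta cm [-0.28  1.13 -0.02] turn -14.1
262.0 delta cm [-0.29  1.29 -0.02] turn -16.1
```

send_rows([
  {"delta_pos": [-0.05, 0.2, 0], "turn": -2, "jaw": 1},
  {"delta_pos": [-0.1, 0.35, 0], "turn": -4, "jaw": 1},
  {"delta_pos": [-0.15, 0.5, 0], "turn": -6, "jaw": 1},
  {"delta_pos": [-0.2, 0.65, 0], "turn": -8, "jaw": 1},
  {"delta_pos": [-0.25, 0.8, 0], "turn": -10, "jaw": 1},
  {"delta_pos": [-0.25, 0.95, 0], "turn": -12, "jaw": 1},
  {"delta_pos": [-0.25, 0.95, 0], "turn": -12, "jaw": 1},
])

```text
clock: 7.08
tool_pos: [0.5614, -0.042, 0.0846]
eef_rot: [0.778, 0.628, -0.001, 0.0]
contact_force: [-0.6, 0.9, 0.6]
opening: 0.003
```

```bash
python3 plan.py .016 258 260;python3 -c "
from plant import vision; import cv2
a=vision.snapshot('side'); cv2.imwrite('pics/s7.png',cv2.resize(a[180:270,220:320],None,fx=6,fy=6,interpolation=2))
a=vision.snapshot('top'); cv2.imwrite('pics/t7.png',cv2.resize(a[150:250,210:320],None,fx=6,fy=6,interpolation=2))"
```

```text
clock 7.0833 tcp [ 0.5614 -0.042   0.0846] psi 77.78 F [-0.6  0.9  0.6]
peg-angle equiv 257.7776441144457 C in tool x,y mm [42.3 15.8]
258.0 delta cm [ 0.02 -0.   -0.04] turn -0.2
260.0 delta cm [-0.03  0.14 -0.04] turn -2.2
```

View pics/s7.png

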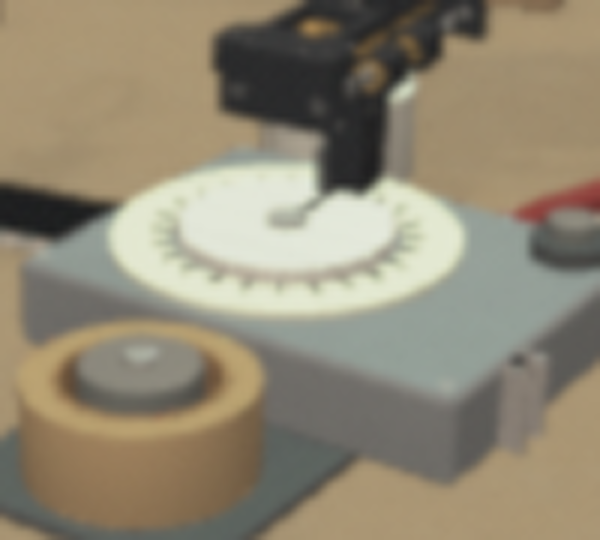

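View pics/t7.png

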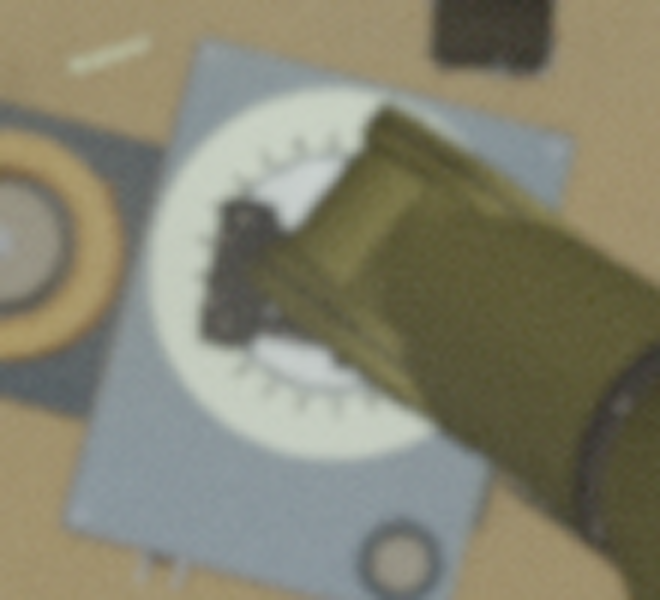

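send_rows([
  {"delta_pos": [0, 0.15, 0], "turn": -2, "jaw": 1},
  {"delta_pos": [-0.05, 0.3, 0], "turn": -4, "jaw": 1},
  {"delta_pos": [-0.1, 0.45, 0], "turn": -6, "jaw": 1},
  {"delta_pos": [-0.15, 0.6, 0], "turn": -8, "jaw": 1},
  {"delta_pos": [-0.15, 0.6, 0], "turn": -8, "jaw": 1},
  {"delta_pos": [-0.15, -1, 0], "turn": -8, "jaw": 1},
  {"delta_pos": [-0.15, -1.8, -0.5], "turn": -8, "jaw": 1},
  {"delta_pos": [-0.15, -1.8, -3.5], "turn": -8, "jaw": 1},
])

```text
clock: 7.85
tool_pos: [0.5393, -0.0396, 0.1168]
eef_rot: [0.732, 0.681, -0.004, -0.003]
contact_force: [0.3, -0.9, 0.3]
opening: 0.006
```

send_rows([
  {"delta_pos": [0, 0, -4], "turn": 0, "jaw": 1},
  {"delta_pos": [0, 1, -8], "turn": 0, "jaw": 1},
  {"delta_pos": [0, 4, -10.5], "turn": 0, "jaw": 1},
  {"delta_pos": [0, 7.5, -12], "turn": 0, "jaw": 1},
  {"delta_pos": [0, 11, -13], "turn": 0, "jaw": 1},
  {"delta_pos": [0, 13.5, -13], "turn": 0, "jaw": 1},
  {"delta_pos": [0, 15, -13], "turn": 0, "jaw": 1},
  {"delta_pos": [0, 15, -13], "turn": 0, "jaw": 1},
])

```text
clock: 8.52
tool_pos: [0.6958, -0.0497, 0.2497]
eef_rot: [0.733, 0.68, 0.001, 0.001]
contact_force: [-0.6, -0.7, -1.1]
opening: 0.004
```

```bash
python3 look.py w8; python3 meas.py w8
```

```text
clock 8.5667 tcp [ 0.694  -0.0494  0.2495] psi 85.82 F [ 0.4  0.6 -0.1] q [ 0.39  0.91 -0.88  1.3   0.7   1.24  0.99]
centre [ 0.5855 -0.0035] R 0.0921 n 131 res 0.00018
long line [(-90.44, np.float32(1715.0))] valid 0.79
index outer [(-96.02, np.float32(2424.0))] valid 1.0
index inner [(-96.17, np.float32(3341.0))] valid 1.0
```

View pics/w8.png

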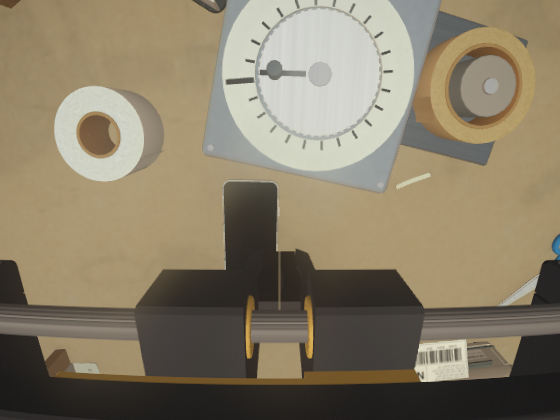

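```bash
python3 plan.py .034 266; python3 plan.py .016 271.7
```

```text
clock 8.5667 tcp [ 0.694  -0.0494  0.2495] psi 85.82 F [ 0.4  0.6 -0.1]
peg-angle equiv 265.8168823830717 C in tool x,y mm [  37.4 -111.2]
266.0 delta cm [ -0.47 -14.51  16.45] turn -0.2
clock 8.5667 tcp [ 0.694  -0.0494  0.2495] psi 85.82 F [ 0.4  0.6 -0.1]
peg-angle equiv 265.8168823830717 C in tool x,y mm [  37.4 -111.2]
271.7 delta cm [ -0.6  -12.28  16.45] turn -5.9
```

send_rows([
  {"delta_pos": [-0.1, -2, 0], "turn": 0, "jaw": 1},
  {"delta_pos": [-0.2, -5.5, 0], "turn": 0, "jaw": 1},
  {"delta_pos": [-0.4, -9, 0], "turn": 0, "jaw": 1},
  {"delta_pos": [-0.5, -12.5, 1], "turn": 0, "jaw": 1},
  {"delta_pos": [-0.5, -14.5, 3.5], "turn": 0, "jaw": 1},
  {"delta_pos": [-0.5, -14.8, 7], "turn": 0, "jaw": 1},
  {"delta_pos": [-0.5, -14.8, 10.5], "turn": 0, "jaw": 1},
  {"delta_pos": [-0.5, -14.8, 13], "turn": 0, "jaw": 1},
])

```text
clock: 9.23
tool_pos: [0.5425, -0.045, 0.1182]
eef_rot: [0.732, 0.681, -0.002, -0.001]
contact_force: [0.2, -1.4, -0.5]
opening: 0.003
```

send_rows([
  {"delta_pos": [0, 0, 1.5], "turn": 0, "jaw": 1},
  {"delta_pos": [0, 0, 3], "turn": 0, "jaw": 1},
  {"delta_pos": [0, 0, 3.5], "turn": 0, "jaw": 1},
  {"delta_pos": [0, 0, 3.5], "turn": 0, "jaw": 1},
  {"delta_pos": [0, 0, 3.5], "turn": 0, "jaw": 1},
])

```text
clock: 9.65
tool_pos: [0.5452, -0.0441, 0.0855]
eef_rot: [0.732, 0.681, 0.0, 0.0]
contact_force: [0.7, 0.1, 0.4]
opening: 0.002
```

```bash
python3 plan.py .034 266; python3 plan.py .018 266;python3 plan.py .016 268 270 271.7 272
```

```text
clock 9.65 tcp [ 0.5452 -0.0441  0.0855] psi 85.9 F [0.7 0.1 0.4]
peg-angle equiv 265.9012167829541 C in tool x,y mm [42.9 37.7]
266.0 delta cm [0.09 0.37 0.05] turn -0.1
clock 9.65 tcp [ 0.5452 -0.0441  0.0855] psi 85.9 F [0.7 0.1 0.4]
peg-angle equiv 265.9012167829541 C in tool x,y mm [42.9 37.7]
266.0 delta cm [0.09 1.97 0.05] turn -0.1
clock 9.65 tcp [ 0.5452 -0.0441  0.0855] psi 85.9 F [0.7 0.1 0.4]
peg-angle equiv 265.9012167829541 C in tool x,y mm [42.9 37.7]
268.0 delta cm [0.04 2.32 0.05] turn -2.1
270.0 delta cm [-0.01  2.47  0.05] turn -4.1
271.7 delta cm [-0.05  2.6   0.05] turn -5.8
272.0 delta cm [-0.05  2.62  0.05] turn -6.1
```

send_rows([
  {"delta_pos": [0, 0.6, 0], "turn": -1, "jaw": 1},
  {"delta_pos": [0, 1.2, 0], "turn": -3, "jaw": 1},
  {"delta_pos": [0, 1.7, 0], "turn": -5, "jaw": 1},
  {"delta_pos": [0, 1.95, 0], "turn": -5.8, "jaw": 1},
  {"delta_pos": [-0.05, 2.15, 0], "turn": -5.8, "jaw": 1},
  {"delta_pos": [-0.05, 2.3, 0], "turn": -5.8, "jaw": 1},
  {"delta_pos": [-0.05, 2.45, 0], "turn": -5.8, "jaw": 1},
  {"delta_pos": [-0.05, 2.55, 0], "turn": -5.8, "jaw": 1},
])

```text
clock: 10.32
tool_pos: [0.5707, -0.0467, 0.0849]
eef_rot: [0.697, 0.717, -0.0, -0.0]
contact_force: [-0.6, -0.6, 1.0]
opening: 0.005
```

```bash
python3 plan.py .016 271.7
```

```text
clock 10.3167 tcp [ 0.5707 -0.0467  0.0849] psi 91.68 F [-0.6 -0.6  1. ]
peg-angle equiv 271.683737344473 C in tool x,y mm [42.2 16.4]
271.7 delta cm [ 0.02  0.04 -0.01] turn -0.0
```

Nudge the last 0.3 mm, hold, then retreat and look.

send_rows([
  {"delta_pos": [0, 0.03, 0], "turn": 0, "jaw": 1},
  {"delta_pos": [0, 0.03, 0], "turn": 0, "jaw": 1},
  {"delta_pos": [0, -0.8, 0], "turn": 0, "jaw": 1},
  {"delta_pos": [0, -1.8, 0], "turn": 0, "jaw": 1},
  {"delta_pos": [0, -2, -2], "turn": 0, "jaw": 1},
  {"delta_pos": [0, -2, -5.5], "turn": 0, "jaw": 1},
  {"delta_pos": [0, -2, -9], "turn": 0, "jaw": 1},
  {"delta_pos": [0, -0.5, -12], "turn": 0, "jaw": 1},
])

```text
clock: 10.98
tool_pos: [0.5638, -0.0467, 0.2064]
eef_rot: [0.696, 0.718, -0.001, -0.001]
contact_force: [0.9, 0.2, -0.4]
opening: 0.006
```

send_rows([
  {"delta_pos": [0, 2.5, -2], "turn": 0, "jaw": 1},
  {"delta_pos": [0, 6, -4], "turn": 0, "jaw": 1},
  {"delta_pos": [0, 9, -4.5], "turn": 0, "jaw": 1},
  {"delta_pos": [0, 11, -4.5], "turn": 0, "jaw": 1},
  {"delta_pos": [0, 12, -4.5], "turn": 0, "jaw": 1},
  {"delta_pos": [0, 12, -4.5], "turn": 0, "jaw": 1},
  {"delta_pos": [0, 12, -4.5], "turn": 0, "jaw": 1},
])

```text
clock: 11.57
tool_pos: [0.6856, -0.0428, 0.2492]
eef_rot: [0.696, 0.718, -0.0, -0.0]
contact_force: [-0.7, -0.3, 0.1]
opening: 0.003
```

```bash
python3 look.py w9; python3 meas.py w9; python3 look.py w10; python3 meas.py w10
```

```text
clock 11.6167 tcp [ 0.6851 -0.043   0.2493] psi 91.73 F [-0.6  0.5 -0.1] q [ 0.4   0.9  -0.9   1.34  0.71  1.23  1.06]
centre [ 0.5855 -0.0035] R 0.0921 n 143 res 0.00018
long line [(-90.44, np.float32(1690.0)), (-160.25, np.float32(27.0)), (165.25, np.float32(26.0))] valid 0.9
index outer [(-90.68, np.float32(2078.0))] valid 1.0
index inner [(-90.56, np.float32(3194.0))] valid 1.0
clock 11.6667 tcp [ 0.685  -0.0431  0.2495] psi 91.74 F [ 0.  -1.  -0.5] q [ 0.4   0.9  -0.9   1.34  0.71  1.23  1.06]
centre [ 0.5855 -0.0035] R 0.0921 n 143 res 0.00019
long line [(-90.42, np.float32(1651.0)), (-161.75, np.float32(26.0)), (166.75, np.float32(25.0))] valid 0.91
index outer [(-90.52, np.float32(2058.0))] valid 1.0
index inner [(-90.56, np.float32(3140.0))] valid 1.0
```

View pics/w9.png

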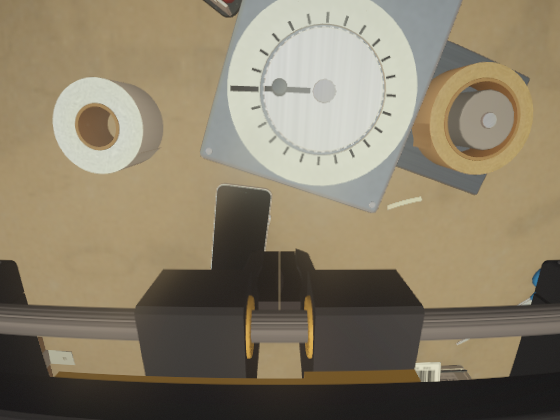

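Run:
```python
from h import *
p=np.load("pics/w2.npz"); g=cv2.imread("pics/w2.png",0).astype(np.float32)
def rect(p,g,c,z,h=.03,s=.0001):
    a=np.arange(-h,h,s); X,Y=np.meshgrid(c[0]-a,c[1]-a,indexing="ij")
    uv=proj(p,np.c_[X.ravel(),Y.ravel(),np.full(X.size,z)]).astype(np.float32)
    return cv2.remap(g,uv[:,0].reshape(X.shape),uv[:,1].reshape(X.shape),1)
im=rect(p,g,(.440,-.032),.077).astype(np.uint8); cv2.imwrite("pics/key.png",im)
m=cv2.medianBlur(im,9)
for (lo,hi) in [(120,160),(190,240)]:
    k=cv2.HoughCircles(m,cv2.HOUGH_GRADIENT,1,50,param1=60,param2=12,minRadius=lo,maxRadius=hi)
    if k is not None:
        for u,v,r in k[0][:3]: print(.440+.03-v*1e-4, -.032+.03-u*1e-4, r*.1)
```

```text
(no output)
```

View pics/key.png

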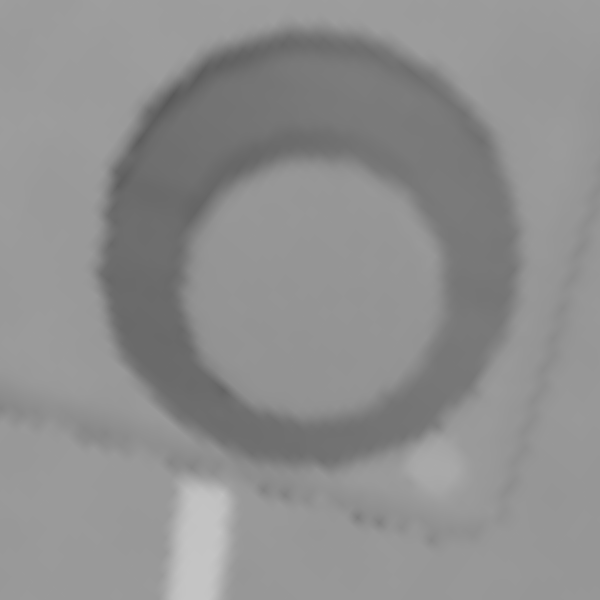

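send_rows([
  {"delta_pos": [0.2, -2, 0], "turn": 0, "jaw": 1},
  {"delta_pos": [0.5, -5.5, 0], "turn": 0, "jaw": 1},
  {"delta_pos": [0.7, -9, 0], "turn": 0, "jaw": 1},
  {"delta_pos": [0.9, -12.5, 0], "turn": 0, "jaw": 1},
  {"delta_pos": [1.2, -16, 0], "turn": 0, "jaw": 1},
  {"delta_pos": [1.4, -19.5, 0], "turn": 0, "jaw": 1},
  {"delta_pos": [1.6, -22.5, 0], "turn": 0, "jaw": 1},
  {"delta_pos": [1.7, -24.4, 1], "turn": 0, "jaw": 1},
])

```text
clock: 12.33
tool_pos: [0.4378, -0.0339, 0.2408]
eef_rot: [0.696, 0.718, -0.001, 0.001]
contact_force: [0.1, 0.3, -0.1]
opening: 0.002
```

send_rows([
  {"delta_pos": [0, 0, 1], "turn": 0, "jaw": 1},
  {"delta_pos": [0, 0, 4], "turn": 0, "jaw": 1},
  {"delta_pos": [0, 0, 7.5], "turn": 0, "jaw": 1},
  {"delta_pos": [0, 0, 10], "turn": 0, "jaw": 1},
  {"delta_pos": [0, 0, 12], "turn": 0, "jaw": 1},
  {"delta_pos": [0, 0, 12.5], "turn": 0, "jaw": 1},
  {"delta_pos": [0, 0, 12.5], "turn": 0, "jaw": 1},
  {"delta_pos": [0, 0, 12.5], "turn": 0, "jaw": 1},
])

```text
clock: 13.0
tool_pos: [0.442, -0.0332, 0.1152]
eef_rot: [0.696, 0.718, 0.0, 0.0]
contact_force: [0.8, -0.2, 0.8]
opening: 0.003
```

```bash
python3 look.py w11; python3 -c "
from plant import vision; import cv2
a=vision.snapshot('side'); cv2.imwrite('pics/s11.png',cv2.resize(a[160:280,240:380],None,fx=5,fy=5,interpolation=2))"
```

```text
clock 13.05 tcp [ 0.4423 -0.0332  0.1156] psi 91.69 F [ 0.4 -1.   0.5] q [ 0.4   0.81 -0.7   2.2   1.11  0.55  0.43]
```

View pics/s11.png

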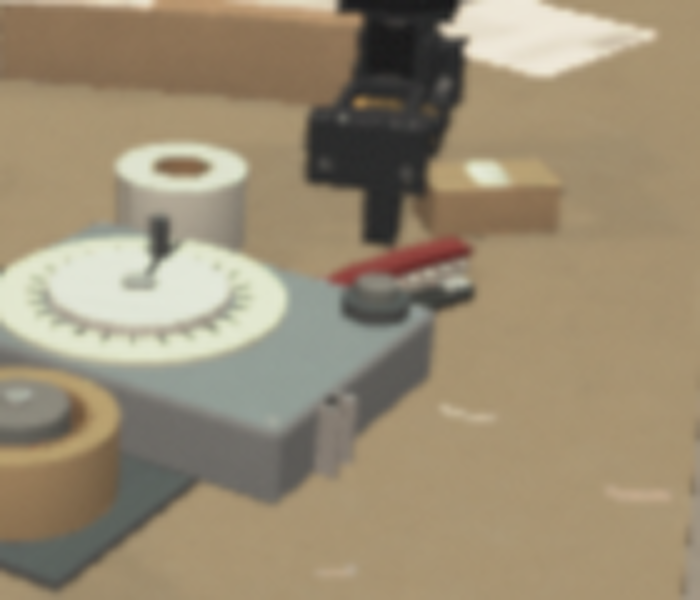

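Fingers are centred over the key. Press in small steps.

send_rows([
  {"delta_pos": [0, 0, 1], "turn": 0, "jaw": 1},
  {"delta_pos": [0, 0, 2], "turn": 0, "jaw": 1},
  {"delta_pos": [0, 0, 2.5], "turn": 0, "jaw": 1},
  {"delta_pos": [0, 0, 2.8], "turn": 0, "jaw": 1},
  {"delta_pos": [0, 0, 3], "turn": 0, "jaw": 1},
  {"delta_pos": [0, 0, 3.1], "turn": 0, "jaw": 1},
  {"delta_pos": [0, 0, 3.1], "turn": 0, "jaw": 1},
])

```text
clock: 13.68
tool_pos: [0.442, -0.0336, 0.0841]
eef_rot: [0.697, 0.717, 0.0, 0.001]
contact_force: [0.3, -0.5, 3.8]
opening: 0.007
```

send_rows([
  {"delta_pos": [0, 0, 0.1], "turn": 0, "jaw": 1},
  {"delta_pos": [0, 0, 0.2], "turn": 0, "jaw": 1},
  {"delta_pos": [0, 0, 0.25], "turn": 0, "jaw": 1},
  {"delta_pos": [0, 0, 0.25], "turn": 0, "jaw": 1},
  {"delta_pos": [0, 0, 0.25], "turn": 0, "jaw": 1},
])

```text
clock: 14.1
tool_pos: [0.442, -0.0336, 0.0823]
eef_rot: [0.697, 0.718, 0.0, 0.001]
contact_force: [-1.1, -2.0, 15.0]
opening: 0.003
```

send_rows([
  {"delta_pos": [0, 0, -0.4], "turn": 0, "jaw": 1},
  {"delta_pos": [0, 0, -1.2], "turn": 0, "jaw": 1},
  {"delta_pos": [0, 0, -3], "turn": 0, "jaw": 1},
  {"delta_pos": [0, 0, -6], "turn": 0, "jaw": 1},
  {"delta_pos": [0, 0, -9.5], "turn": 0, "jaw": 1},
  {"delta_pos": [0, 0, -13], "turn": 0, "jaw": 1},
  {"delta_pos": [0, 0, -15.5], "turn": 0, "jaw": 1},
  {"delta_pos": [0, 0, -17], "turn": 0, "jaw": 1},
])

```text
clock: 14.77
tool_pos: [0.4421, -0.0328, 0.2537]
eef_rot: [0.696, 0.718, 0.001, 0.001]
contact_force: [0.5, -0.2, -0.8]
opening: 0.007
```

send_rows([
  {"delta_pos": [0, 3, 0], "turn": 0, "jaw": 1},
  {"delta_pos": [0, 6.5, 0], "turn": 0, "jaw": 1},
  {"delta_pos": [0, 10, 0], "turn": 0, "jaw": 1},
  {"delta_pos": [0, 13.5, 0], "turn": 0, "jaw": 1},
  {"delta_pos": [0, 17, 0], "turn": 0, "jaw": 1},
  {"delta_pos": [0, 20.5, 0], "turn": 0, "jaw": 1},
  {"delta_pos": [0, 23, 0], "turn": 0, "jaw": 1},
  {"delta_pos": [0, 24.4, 0], "turn": 0, "jaw": 1},
])

```text
clock: 15.43
tool_pos: [0.6876, -0.0259, 0.2501]
eef_rot: [0.697, 0.717, 0.001, -0.0]
contact_force: [-1.1, 1.7, 0.0]
opening: 0.006
```

send_rows([
  {"delta_pos": [0, 0, 0], "turn": 0, "jaw": 1},
  {"delta_pos": [0, 0, 0], "turn": 0, "jaw": 1},
  {"delta_pos": [0, 0, 0], "turn": 0, "jaw": 1},
])

```text
clock: 15.68
tool_pos: [0.6842, -0.0261, 0.2509]
eef_rot: [0.696, 0.718, -0.001, -0.0]
contact_force: [0.4, -0.3, 0.8]
opening: 0.004
```

```bash
python3 look.py w12; python3 meas.py w12; python3 -c "
from plant import vision; import cv2
a=vision.snapshot('side'); cv2.imwrite('pics/s12.png',cv2.resize(a[160:310,170:370],None,fx=4,fy=4,interpolation=2))"
```

```text
clock 15.7333 tcp [ 0.6842 -0.0262  0.2511] psi 91.75 F [ 0.2 -0.8  0.9] q [ 0.37  0.89 -0.88  1.34  0.69  1.22  1.05]
centre [ 0.5855 -0.0035] R 0.0921 n 144 res 0.00017
long line [(-90.48, np.float32(1717.0)), (168.75, np.float32(26.0)), (-164.25, np.float32(25.0))] valid 0.93
index outer [(-90.71, np.float32(2429.0))] valid 1.0
index inner [(-90.65, np.float32(3417.0))] valid 1.0
```

View pics/s12.png

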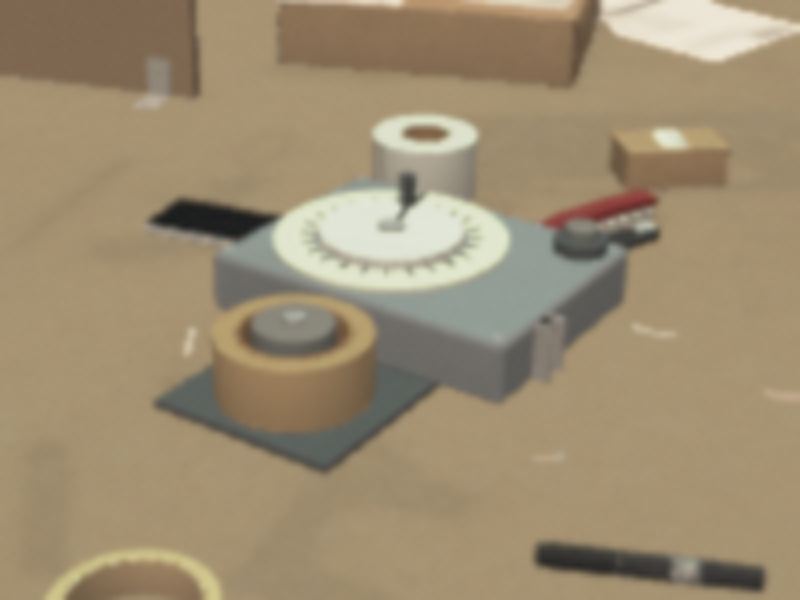

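View pics/w12.png

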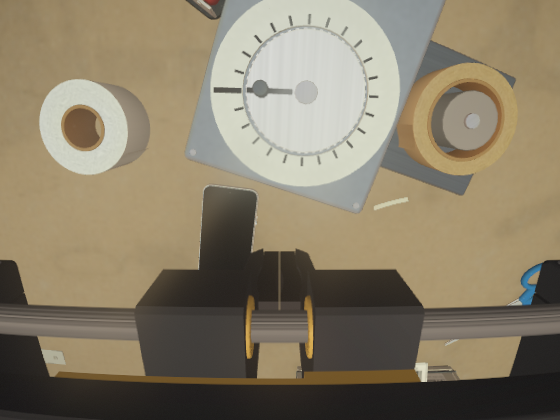

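The last wrist picture shows the index line running straight on from the long line, from the peg at about (260,89) to the line at about (228,90). In the side crop the key is up and the stapler, carton, roll, phone and marker lie where they were.

```bash
python3 -c "
from plant import order; print(order.finish_job())"
```

```text
the job is handed in; nothing more can be done
None
```

The dial is on the long line, the key has been pressed and is up again, and the job is handed in at about 16 s of the 51 s allowed.

- **Dial:** I pushed the peg with closed fingertips, without gripping it, about 126° anticlockwise in two stages with a camera check between. The wrist force read under 3 N at the end of each move during the push. Before the key press, the index was within 0.1–0.25° of the long line.
- **Key:** I pressed it to its end stop. The fingers were about 6 mm below its top, and the force of about 15 N was well above the 5 N spring. I then raised the arm clear.
- **Last checks:** The wrist camera gave the index at about −90.7° and the long line at −90.5°. The key was up in the side picture, and the items around looked unmoved in the side and wrist pictures.
- **Disagreements:** The top camera put the dial's axis about 4 mm to the side of where the wrist camera did, so I used the wrist camera. The networks also confused the peg and the key with the whole dial, so I measured the angles and the key position directly in the wrist images.

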